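Load the tool carrier in order of length

ROBOT

A 7-joint arm with a two-finger parallel gripper is mounted at the origin on a cart in front of the work surface, level with it; the furniture and walls round the work are solid. World frame = base frame: x ahead of the robot, y to its left, z up, the work surface at z = 0. Lengths are in mm, angles in rad, forces in N, time in s.
With the tool pointing down it reaches from about 400 to 850 mm from the base axis. Payload 10.4 kg.
Tool frame: the origin (TCP) lies on the centre line of the jaws, within the pads' length; the fingertips stand 19 mm ahead of it and the grasp point (between the pads) is the TCP; z points along the fingers, y is the line along which they close (so a half turn about z gives the same grasp; the last joint's range is limited). The gripper opens to 85 mm and grips with 20 to 120 N. Pads are 22 mm wide; open, the fingers measure 114 mm over their backs; the gripper's body (76 mm by 85 mm) begins 54 mm behind the grasp point. The pads swing forward as they close: fully open they stand 13 mm farther back than shut.
Start: joints at [-1.306, 0.332, -0.065, 1.46, 0.022, 1.35, -0.088], TCP at [177.388, 599.318, 250.338] pointing down, gripper open.
Joint ranges: [-2.6, 2.6], [-0.5, 2.12], [-1.47, 1.34], [0.16, 2.42], [-1.27, 4.41], [0.06, 2.06], [-2.6, 2.6]. Speed limits (rad/s): [2.22, 2.22, 2.79, 2.79, 3.14, 3.14, 3.14].

INTERFACE

Orientations are given as a 3x3 rotation matrix whose columns are the frame's x, y, z axes.
In Python, from rig import robot gives the robot as it stands. Calls block until the motion is done:
- robot.move_pose(position, orientation): joint-space move of the TCP to a pose.
- robot.move_l(position, rotation=None, v=150): straight line of the TCP; rotation=None keeps the orientation; v is the mean speed in mm/s.
- robot.move_joints(angles): joint-space move.
- robot.ungrasp() and robot.grab(f_grip=None): open the fingers fully, or close them until they stop; f_grip is the grip in N (None keeps the last).
- robot.wait(seconds).
- robot.solve_ik(position, orientation): joint angles nearest the present ones, or None.
- robot.observe(): the state.
- robot.read_camera(name): name is "side" or "top"; returns (picture, depth): 400x640x3 uint8, blue, green, red; 400x640 float32, mm along the optical axis (not along the pixel's ray), 0 where there is no reading.
- robot.camera_info(name): a dict with "fx", "fy", "cx", "cy" (pixels), "cam_to_world" (4x4, takes a point from camera to world coordinates). Camera axes: x right, y down, z forward; pixel columns grow to the right and rows downward; lengths in mm; the calibration is good to about 2 mm. A picture is of the moment at which its call begins. camera_info takes no time and is no camera call.
A pose or a line that the arm cannot do raises robot.IKError and nothing moves.
- robot.close_job(): hands the job in; it is judged then, once.
The state is a dict: "time": time; "joint_pos": joint angles; "dq": joint speeds; "joint_torque": joint torques, N m; "position": TCP position; "orientation": TCP orientation; "contact_force": force on the tool from outside, world axes, zero at the start; "wrist_torque": the same for the moment, N m; "gripper_width": finger opening in mm; "finger_force": force on a finger pad.
Only numpy, scipy, OpenCV 4.12 (cv2) and the standard library are available. Lean on these libraries where they do the work, as an engineer would, in place of code of your own. Each camera call takes 0.05 s, during which the arm holds its last target. There are 200 camera calls.

TASK

Take the four machine tool holders out of the grey transfer block and set them in the tool carrier in order of length, the shortest in the pocket next to the pull handle and the longest at the far end, so that one can reach over the short ones to the long ones when the carrier is drawn out of its cabinet. Lower each one until its flange rests on the pocket, keep them upright and do not drop any, and leave the tape roll and the V-block where they lie.

Things in the scene. Friction and masses are not known exactly. Their poses are not given: they have to be found in the camera images.
- sidelock_holder: Shortest holder: dark cylinder 34 mm wide from 14 to 38 mm above its origin (grip about 28 up), stubby cutter, tip at 52; 0.22 kg. Origin: centre of the underside of its 40 mm wide, 14 mm high flange, z up the tool. Below it a taper 25 mm wide, then a stud, end 53 mm down. Stands in a pocket of the fixed grey 170 mm block, top 62 mm up, pockets 85 mm apart.
- collet_chuck: Second shortest: bright slotted nut 31 mm wide from 34 to 54 mm above its origin (grip about 43 up), thin cutter, tip at 74; 0.24 kg. Origin: centre of the underside of its 40 mm wide, 14 mm high flange, z up the tool. Below it a taper 25 mm wide, then a stud, end 53 mm down. Stands in a pocket of the fixed grey 170 mm block, top 62 mm up, pockets 85 mm apart.
- hydraulic_chuck: Second longest: slim smooth dark cylinder 26 mm wide from 24 to 76 mm above its origin (grip about 60 up), round-nosed cutter, tip at 98; 0.3 kg. Origin: centre of the underside of its 40 mm wide, 14 mm high flange, z up the tool. Below it a taper 25 mm wide, then a stud, end 53 mm down. Stands in a pocket of the fixed grey 170 mm block, top 62 mm up, pockets 85 mm apart.
- drill_chuck: Longest: dark ribbed chuck 34 mm wide from 23 to 84 mm above its origin (grip about 76 up), cone to 97, thin drill, tip at 118; 0.36 kg. Origin: centre of the underside of its 40 mm wide, 14 mm high flange, z up the tool. Below it a taper 25 mm wide, then a stud, end 53 mm down. Stands in a pocket of the fixed grey 170 mm block, top 62 mm up, pockets 85 mm apart.
- seat_1: First (next to the handle) pocket of the carrier, a fixed grey rail 292 x 84 mm with four black inserts in a row 72 mm apart and a pull handle sticking out 35 mm at its front end. Origin: centre of the mouth, 62 mm above the bench; x along the row away from the handle. Hole 30 mm wide, open below; a holder's flange rests on the insert, origin on origin.
- seat_2: Second (from the handle) pocket of the carrier, a fixed grey rail 292 x 84 mm with four black inserts in a row 72 mm apart and a pull handle sticking out 35 mm at its front end. Origin: centre of the mouth, 62 mm above the bench; x along the row away from the handle. Hole 30 mm wide, open below; a holder's flange rests on the insert, origin on origin.
- seat_3: Third (from the handle) pocket of the carrier, a fixed grey rail 292 x 84 mm with four black inserts in a row 72 mm apart and a pull handle sticking out 35 mm at its front end. Origin: centre of the mouth, 62 mm above the bench; x along the row away from the handle. Hole 30 mm wide, open below; a holder's flange rests on the insert, origin on origin.
- seat_4: Fourth (farthest from the handle) pocket of the carrier, a fixed grey rail 292 x 84 mm with four black inserts in a row 72 mm apart and a pull handle sticking out 35 mm at its front end. Origin: centre of the mouth, 62 mm above the bench; x along the row away from the handle. Hole 30 mm wide, open below; a holder's flange rests on the insert, origin on origin.
- tape_roll: Bystander: roll of masking tape lying flat, 102 mm in diameter, 24 mm high; origin at the centre of its underside.
- v_block: Bystander: small steel V-block, 45 x 32 x 30 mm; origin at the centre of its underside.
Mind the look-alikes: they are no part of the job. Leave any blue, purple or red look-alike of the hydraulic_chuck alone.

How it is judged (in metres and radians):
At the end, for the whole second after the job is handed in: Side-lock holder in the first pocket from the handle, collet chuck in the second, hydraulic chuck in the third, drill chuck in the fourth: each within 8 mm of its pocket's centre, flange less than 4 mm above the insert, upright within 4 degrees, at rest and released (horizontal distance between sidelock_holder and seat_1 below 0.008 m and z of sidelock_holder in the frame of seat_1 below 0.004 m and angle between each of sidelock_holder, collet_chuck, hydraulic_chuck, drill_chuck's own z axis and vertical below 0.07 rad and linear speed of each of sidelock_holder, collet_chuck, hydraulic_chuck, drill_chuck below 0.02 m/s and horizontal distance between collet_chuck and seat_2 below 0.008 m and z of collet_chuck in the frame of seat_2 below 0.004 m and horizontal distance between hydraulic_chuck and seat_3 below 0.008 m and z of hydraulic_chuck in the frame of seat_3 below 0.004 m and horizontal distance between drill_chuck and seat_4 below 0.008 m and z of drill_chuck in the frame of seat_4 below 0.004 m); the robot touches nothing.
It fails at once if a holder is let fall: out of the fingers, more than 3 cm above its seated height and faster than 0.5 m/s ((contact force between sidelock_holder and the fingers below 0.05 N and height (world z) of sidelock_holder above 0.092 m and linear speed of sidelock_holder above 0.5 m/s) or (contact force between collet_chuck and the fingers below 0.05 N and height (world z) of collet_chuck above 0.092 m and linear speed of collet_chuck above 0.5 m/s) or (contact force between hydraulic_chuck and the fingers below 0.05 N and height (world z) of hydraulic_chuck above 0.092 m and linear speed of hydraulic_chuck above 0.5 m/s) or (contact force between drill_chuck and the fingers below 0.05 N and height (world z) of drill_chuck above 0.092 m and linear speed of drill_chuck above 0.5 m/s)).
It fails at once if a holder is tipped by more than 40 degrees (angle between any of sidelock_holder, collet_chuck, hydraulic_chuck, drill_chuck's own z axis and vertical above 0.7 rad).
It fails at once if the tape roll or the V-block is pushed away by more than 2 cm (distance of any of tape_roll, v_block from where it was at the start of the episode above 0.02 m).
It also fails if it takes over 128 s, if anything falls off the work surface, if the arm or the gripper's body presses on something with over 40 N, if the wrist force passes 120 N, or if a joint passes its speed limit or range.

## Working session

There is one attempt and no reset: what is moved stays moved. The work goes in short steps, each a Python script; the robot and the scene stay as the last script left them, time stands still between calls to the robot, and variables do not carry over. Pictures are saved under pics/ and viewed, at most 14 in all, crops included, and the job is handed in when it is done.

```bash
mkdir -p pics; ls
python3 - <<'E'
from rig import robot
import cv2,numpy as np
for n in("top","side"):
    p,d=robot.read_camera(n); cv2.imwrite(f"pics/{n}0.png",p); np.save(f"pics/{n}0.npy",d)
    i=robot.camera_info(n); print(n,i["fx"],i["cx"],i["cy"],np.round(i["cam_to_world"],3).tolist())
o=robot.observe(); print(o["time"],o["gripper_width"],np.round(o["orientation"],2).tolist())
E
```

```text
pics
top 427.07082468930577 315.61938861675833 206.7624201979657 [[0.02, -0.984, 0.175, 296.057], [-1.0, -0.022, -0.009, 9.197], [0.013, -0.175, -0.984, 1351.952], [0.0, 0.0, 0.0, 1.0]]
side 385.4740377846774 318.8487417437388 199.74486719562003 [[1.0, -0.017, -0.016, 536.861], [0.004, -0.542, 0.84, -956.312], [-0.023, -0.84, -0.542, 705.342], [0.0, 0.0, 0.0, 1.0]]
0.1 85.56885648360291 [[-0.96, 0.28, -0.0], [0.28, 0.96, -0.0], [-0.0, -0.0, -1.0]]
```

View pics/top0.png

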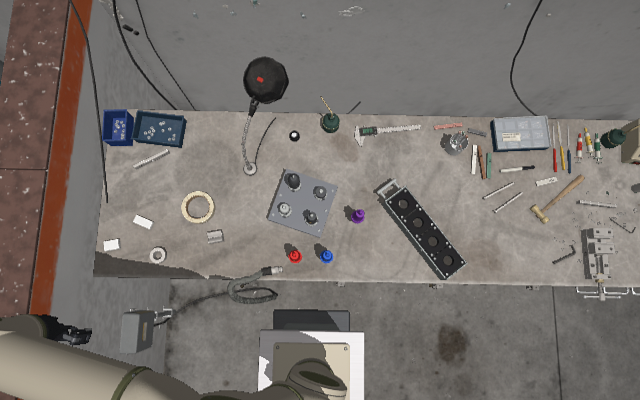

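View pics/side0.png

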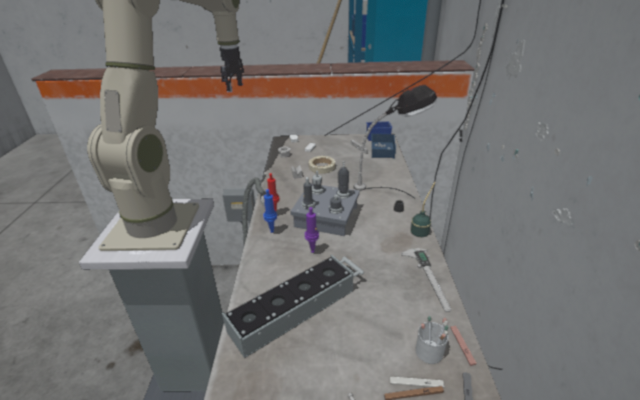

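The top view shows the transfer block with four holders at about (293,182), (320,192), (284,209) and (310,217). The carrier's pockets run from (403,203), next to the handle at (388,187), to (446,261). The red (294,256), blue (327,256) and purple (358,215) look-alikes stand outside the block. I'll enlarge both regions next.

```bash
cat > v.py <<'E'
import numpy as np
from rig import robot
def ray(n,u,v,z):
    i=robot.camera_info(n); T=np.array(i["cam_to_world"])
    d=T[:3,:3]@[(u-i["cx"])/i["fx"],(v-i["cy"])/i["fy"],1]; o=T[:3,3]
    return o+d*(z-o[2])/d[2]
def cloud(n,d):
    i=robot.camera_info(n); T=np.array(i["cam_to_world"]); v,u=np.mgrid[:d.shape[0],:d.shape[1]]
    P=np.dstack([(u-i["cx"])/i["fx"]*d,(v-i["cy"])/i["fy"]*d,d])
    return P@T[:3,:3].T+T[:3,3]
E
python3 - <<'E'
import cv2,numpy as np
from v import *
t=cv2.imread("pics/top0.png");s=cv2.imread("pics/side0.png")
a=cv2.resize(t[160:280,255:475],None,fx=3.6,fy=3.6,interpolation=cv2.INTER_CUBIC)
cv2.imwrite("pics/ct.png",a)
cv2.imwrite("pics/cs.png",cv2.resize(s[155:355,215:375],None,fx=3,fy=3,interpolation=cv2.INTER_CUBIC))
for n,u,v,z in [("top",403,203,62),("top",418,222,62),("top",432,242,62),("top",446,261,62)]: print(n,u,v,ray(n,u,v,z).round(1))
P=cloud("top",np.load("pics/top0.npy"))
# heights of the holder tops
for u,v in [(293,182),(320,192),(284,209),(310,217)]:
    w=P[v-12:v+12,u-12:u+12].reshape(-1,3); w=w[w[:,2]<250]; print(u,v,np.sort(w[:,2])[-12::3].round(), P[v,u].round())
# black rail blob
g=cv2.cvtColor(t,cv2.COLOR_BGR2GRAY); m=((g<60)&(P[...,2]>40)&(P[...,2]<80)).astype(np.uint8); m[:,:375]=0;m[:,475:]=0
c=max(cv2.findContours(m,0,2)[0],key=cv2.contourArea); print(cv2.minAreaRect(c))
E
```

```text
top 403 203 [ 543.4 -271.6   62. ]
top 418 222 [ 485.3 -316.6   62. ]
top 432 242 [ 424.9 -357.8   62. ]
top 446 261 [ 368.5 -398.5   62. ]
293 182 [161. 163. 165. 177.] [580.  65. 153.]
320 192 [109. 112. 114. 115.] [563. -14. 106.]
284 209 [120. 121. 129. 135.] [508.  91. 114.]
310 217 [144. 156. 158. 158.] [483.  14. 134.]
((425.73980712890625, 232.16879272460938), (96.88565063476562, 24.207372665405273), 51.8427734375)
```

View pics/ct.png

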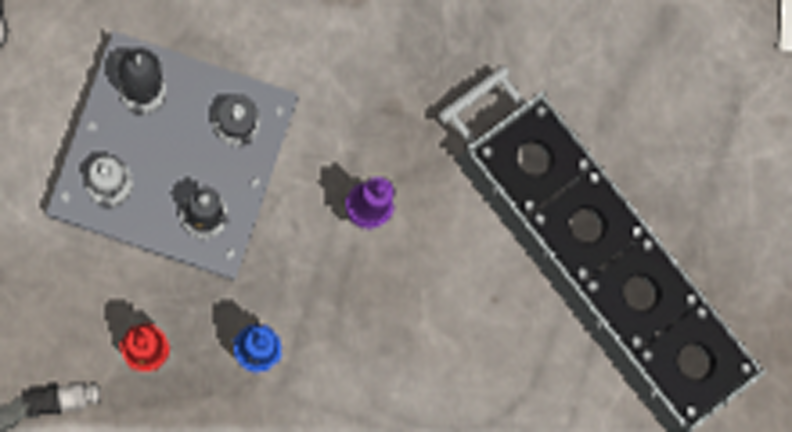

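View pics/cs.png

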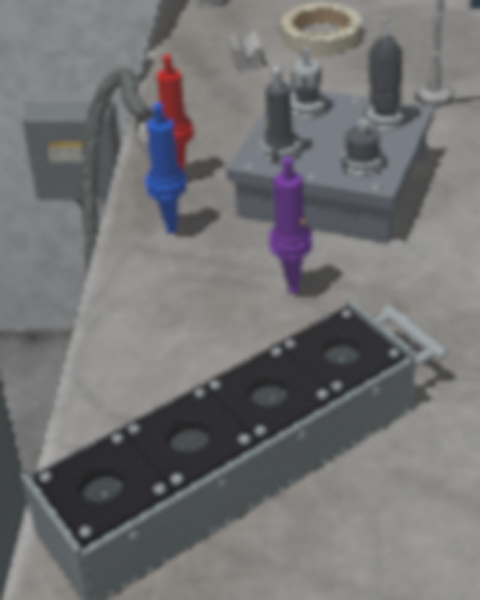

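The four holders match their tip heights (world z, with the block top at 62). The drill chuck is at (293,182), 177 measured against 180 expected. The hydraulic chuck is the dark one at (310,217), 158 against 160. The collet chuck is the bright nut at (284,209), 135 against 136. The side-lock is at (320,192), 115 against 114. The coloured look-alikes stay where they are. The handle is at the upper left, so seat_1 is (403,203) and seat_4 is (448,261). Next I'll measure the block and the rail precisely.

```bash
cat > m.py <<'E'
import cv2,numpy as np
from v import *
R={}
for n,bx,rx in (("top",(262,342,165,240),(372,470,178,282)),("side",(285,365,180,240),(220,360,250,355))):
    img=cv2.imread(f"pics/{n}0.png"); P=cloud(n,np.load(f"pics/{n}0.npy"))
    for nm,(u0,u1,v0,v1),mz in (("block",bx,0),("rail",rx,0)):
        m=np.zeros(P.shape[:2],np.uint8); m[v0:v1,u0:u1]=1
        m&=((P[...,2]>56)&(P[...,2]<68)).astype(np.uint8)
        m=cv2.morphologyEx(m,cv2.MORPH_OPEN,np.ones((3,3),np.uint8))
        c=max(cv2.findContours(m,0,1)[0],key=cv2.contourArea)[:,0]
        z=np.median(P[...,2][m>0])
        W=np.array([ray(n,u,v,62)[:2] for u,v in c]).astype(np.float32)
        r=cv2.minAreaRect(W); R[n,nm]=r
        print(n,nm,"z",z.round(1),np.round(r[0],1),np.round(r[1],1),round(r[2],2))
    # pocket holes: non-black blobs inside the black inserts
    g=cv2.cvtColor(img,cv2.COLOR_BGR2GRAY); u0,u1,v0,v1=rx
    b=np.zeros_like(g); b[v0:v1,u0:u1]=(g[v0:v1,u0:u1]>52)
    cc=cv2.connectedComponentsWithStats(b)
    for s,ce in zip(cc[2],cc[3]):
        if 20<s[4]<250: print("  hole",s.tolist(),ray(n,*ce,62)[:2].round(1))
E
python3 m.py
```

```text
top block z 62.0 [539.3  37.9] [169.9 171. ] 72.21
top rail z 61.7 [ 456.5 -337.8] [287.2  83. ] 37.72
  hole [398, 200, 9, 9, 63] [ 541.2 -269.5]
  hole [413, 218, 9, 9, 63] [ 484.5 -314.3]
  hole [428, 237, 9, 9, 65] [ 428.2 -358.2]
  hole [443, 256, 9, 9, 64] [ 371.7 -402.1]
side block z 63.7 [553.7  28.5] [181.2 140.9] 72.02
side rail z 62.9 [ 458.3 -342.1] [303.8  89.1] 37.78
  hole [323, 270, 12, 7, 68] [ 542.6 -281.1]
  hole [298, 284, 13, 7, 72] [ 486.4 -325.2]
  hole [272, 298, 13, 8, 85] [ 430.1 -368.1]
  hole [243, 314, 13, 9, 91] [ 373.4 -411.8]
```

Both views agree. From the top view the block measures 170×171 mm at z = 62 and the rail 287×83 mm. Hole pitch is 215/3 = 71.7 mm. Seats and holders therefore follow from the rail and block centres and their angles. I'll check IK and pick the drill chuck first.

```bash
cat > a.py <<'E'
from v import *
rad=np.deg2rad
e=np.array([np.cos(rad(37.85)),np.sin(rad(37.85))]); C=np.array([456.4,-337.4])
SEAT={k:C+e*108-e*72*(k-1) for k in (1,2,3,4)}
a=np.array([np.cos(rad(72.2)),np.sin(rad(72.2))]); b=np.array([-a[1],a[0]]); B=np.array([539.3,37.9])
H={"drill":(B+42.5*(a-b),76,4,34),"hydr":(B+42.5*(-a+b),60,3,26),"collet":(B+42.5*(a+b),43,2,31),"side":(B-42.5*(a+b),34,1,34)}
def rot(deg):
    c,s=np.cos(rad(deg)),np.sin(rad(deg)); return np.array([[-s,c,0],[c,s,0],[0,0,-1.]])
TP,TS=117.2,127.85
def st(m=""):
    o=robot.observe(); print(m,"t",round(o["time"],1),np.round(o["position"],1),"w",round(o["gripper_width"],1),"ff",np.round(o["finger_force"],1),"F",np.round(o["contact_force"],1),"M",np.round(o["wrist_torque"],2)); return o
def pick(n,flip=0):
    p,g,k,w=H[n]; R=rot(TP+flip)
    robot.move_pose([*p,290],R); robot.move_l([*p,62+g],v=200); st("at")
    robot.grab(60); st("grip")
    robot.move_l([*p,62+g+20],v=60); st("lift20")
    robot.move_l([*p,240+g],v=200); return st("up")
def lower(xy,g,z0,z1,base,step=4,lim=12):
    z=z0
    while z>z1:
        z=max(z1,z-step); robot.move_l([*xy,z+g],v=60)
        f=np.array(robot.observe()["contact_force"])-base
        if np.linalg.norm(f)>lim: print("contact z",z,f.round(1)); return z
    return z
def place(n,flip=0,d=(0,0)):
    p,g,k,w=H[n]; xy=SEAT[k]+d
    robot.move_pose([*xy,240+g],rot(TS+flip)); base=np.array(st("over")["contact_force"])
    robot.move_l([*xy,125+g],v=200); z=lower(xy,g,125,62,base); st("low"); return z
def release(n):
    g=H[n][1]; robot.ungrasp(); o=st("open"); robot.move_l([*o["position"][:2],300],v=200); st("clear")
E
python3 - <<'E'
from a import *
for f in (0,-180):
  print(f,[ (n,[None if (q:=robot.solve_ik([*p,z],rot(t+f))) is None else np.round(q,1).tolist() for p,z,t in ((v[0],62+v[1],TP),(v[0],240+v[1],TP),(SEAT[v[2]],240+v[1],TS),(SEAT[v[2]],62+v[1],TS))]) for n,v in H.items()])
for n,(u,v,z) in dict(drill=(293.3,176.5,178),collet=(283.9,207.6,133)).items(): print(n,H[n][0].round(1),ray("top",u,v,z).round(1))
print({k:v.round(1) for k,v in SEAT.items()})
E
```

```text
0 [('drill', [[-0.5, 0.4, 0.4, 1.7, -0.2, 1.1, 2.0], [-0.6, 0.3, 0.5, 1.5, -0.1, 1.5, 2.0], None, [1.7, 0.6, -1.2, 1.8, 0.6, 1.2, 2.6]]), ('hydr', [[-0.7, 0.2, 0.6, 2.0, -0.1, 1.0, 2.0], [-0.8, -0.0, 0.6, 1.8, 0.0, 1.4, 1.9], [1.6, 0.4, -1.2, 1.5, 0.4, 1.5, 2.6], [1.3, 0.4, -0.9, 1.8, 0.4, 1.1, 2.6]]), ('collet', [[-0.6, 0.2, 0.4, 1.9, -0.1, 1.0, 1.9], [-0.7, 0.1, 0.5, 1.7, -0.0, 1.4, 1.8], [1.3, 0.4, -1.1, 1.5, 0.3, 1.5, 2.5], [1.2, 0.5, -0.9, 1.7, 0.4, 1.1, 2.4]]), ('side', [[-0.5, 0.4, 0.6, 1.8, -0.3, 1.0, 2.2], [-0.6, 0.2, 0.7, 1.6, -0.1, 1.4, 2.1], [1.2, 0.5, -1.1, 1.4, 0.4, 1.5, 2.3], [1.0, 0.6, -0.9, 1.6, 0.5, 1.1, 2.3]])]
-180 [('drill', [[-0.7, 0.4, 0.6, 1.7, -0.2, 1.1, -1.1], [-0.7, 0.3, 0.6, 1.5, -0.2, 1.5, -1.2], [-0.1, 0.2, 0.9, 1.6, -0.1, 1.4, -0.0], [-0.2, 0.5, 1.2, 1.8, -0.5, 1.1, 0.2]]), ('hydr', [[-0.7, 0.2, 0.7, 2.0, -0.1, 1.0, -1.1], [-0.8, -0.0, 0.7, 1.8, 0.0, 1.4, -1.2], [-0.2, 0.2, 0.9, 1.6, -0.2, 1.4, -0.1], [-0.3, 0.6, 1.2, 1.8, -0.6, 1.2, 0.2]]), ('collet', [[-0.8, 0.3, 0.6, 1.9, -0.2, 1.0, -1.2], [-0.8, 0.1, 0.6, 1.7, -0.0, 1.4, -1.3], [-0.3, 0.3, 0.9, 1.6, -0.2, 1.4, -0.2], [-0.1, 0.4, 0.8, 1.8, -0.3, 1.1, -0.1]]), ('side', [[-0.7, 0.4, 0.7, 1.8, -0.3, 1.0, -0.9], [-0.7, 0.2, 0.7, 1.6, -0.1, 1.4, -1.0], [-0.2, 0.3, 0.8, 1.5, -0.3, 1.4, -0.3], [-0.4, 0.7, 1.1, 1.7, -0.6, 1.1, -0.0]])]
drill [592.8  65.4] [590.6  63.2 178. ]
collet [511.8  91.4] [508.6  89.8 133. ]
{1: array([ 541.7, -271.1]), 2: array([ 484.8, -315.3]), 3: array([ 428. , -359.5]), 4: array([ 371.1, -403.7])}
```

```bash
sed -i 's/B=np.array(\[539.3,37.9\])/B=np.array([538.5,37.3])/' a.py
python3 - <<'E'
from a import *
robot.move_pose([430,150,300],rot(TP-180)); st()
pick("drill",-180)
import cv2
p,d=robot.read_camera("side"); cv2.imwrite("pics/s1.png",cv2.resize(p[40:290,200:420],None,fx=2.4,fy=2.4))
E
```

```text
t 2.0 [429.8 150.9 299.9] w 85.7 ff 0.0 F [-0.5 -0.  -0.1] M [ 0.   -0.02 -0.01]
at t 3.6 [592.6  65.2 139.4] w 85.2 ff 0.0 F [-0.2  1.  -0.1] M [-0.01 -0.02 -0.02]
grip t 4.2 [592.4  64.5 138.7] w 32.4 ff 59.2 F [-0.9 -1.4  5.3] M [-0.14  0.09  0.02]
lift20 t 4.7 [591.9  64.9 158.1] w 32.4 ff 59.8 F [ 0.5  0.1 -4.4] M [ 0.03 -0.   -0.05]
up t 5.6 [591.4  64.8 314.6] w 32.5 ff 59.8 F [ 0.2 -0.5 -4.6] M [-0.01  0.02  0.  ]
```

View pics/s1.png

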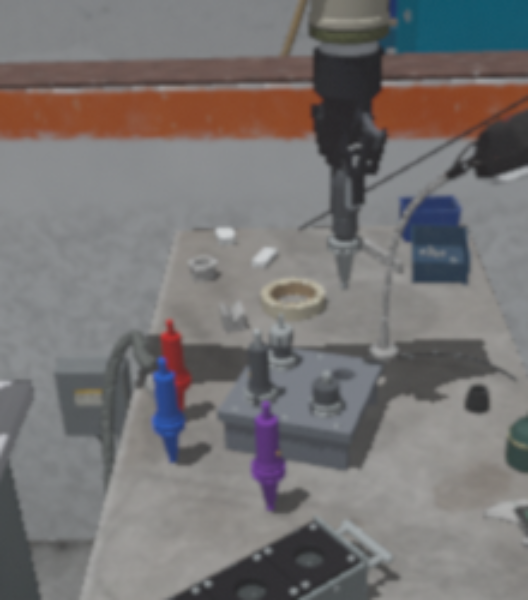

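The crop shows the drill chuck hanging upright in the jaws, flange at (343,240) and stud end at (345,288). Width is 32 mm and the measured weight fits. Next I'll place it in seat 4 and watch the force.

Run:
```python
from a import *
import cv2
print(place("drill",-180))
p,d=robot.read_camera("side"); cv2.imwrite("pics/s2.png",cv2.resize(p[130:380,180:400],None,fx=2.4,fy=2.4))
```

```text
over t 7.5 [ 372.2 -402.7  315.8] w 32.5 ff 59.8 F [-0.2 -0.  -4.3] M [-0.02 -0.01  0.03]
low t 12.2 [ 371.5 -404.1  138.6] w 32.5 ff 60.4 F [-1.5 -0.4  3. ] M [0.2  0.22 0.03]
62
```

View pics/s2.png

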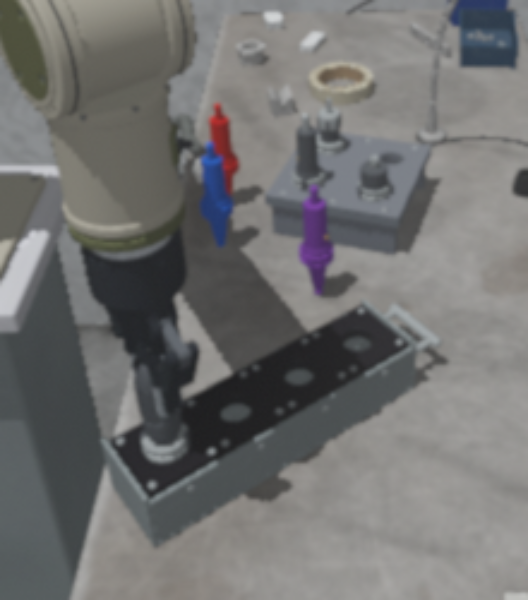

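The flange sits on the fourth insert at (163,445) in the crop. It went in at z = 62 with about 7 N of contact and no snag. I'll release it and do the hydraulic chuck.

Run:
```python
from a import *
release("drill")
o=pick("hydr",-180)
if o["gripper_width"]>20:
    z=place("hydr",-180); print(z)
    if z<=62: release("hydr")
```

```text
open t 12.9 [ 371.1 -403.6  138. ] w 85.5 ff 0.0 F [ 0.3 -0.8  0.4] M [ 0.    0.02 -0.04]
clear t 13.8 [ 370.8 -403.3  298.7] w 85.0 ff 0.0 F [-0.6 -0.1  0.4] M [-0.02 -0.    0.01]
at t 16.4 [485.7   9.7 123. ] w 85.2 ff 0.0 F [-0.1 -0.4  0.4] M [-0.04 -0.02 -0.01]
grip t 17.0 [485.3   9.7 122.4] w 24.7 ff 58.6 F [-0.  -0.9  3.7] M [-0.13  0.08 -0.02]
lift20 t 17.5 [485.1   9.9 142.2] w 24.9 ff 59.0 F [-0.9 -0.3 -4. ] M [ 0.05  0.01 -0.01]
up t 18.4 [484.5   9.8 298.6] w 24.7 ff 59.0 F [-0.2 -0.  -3.7] M [ 0.01  0.03 -0.08]
over t 19.8 [ 428.8 -358.1  299.6] w 24.9 ff 58.9 F [ 0.3  0.8 -3.8] M [ 0.09 -0.03  0.04]
low t 24.5 [ 428.3 -359.8  122.4] w 24.7 ff 59.4 F [-0.  -1.3  1.8] M [-0.01  0.01  0.  ]
62
open t 25.1 [ 428.  -359.4  122. ] w 85.0 ff 0.0 F [-0.2  0.3  0.1] M [ 0.03 -0.02  0.03]
clear t 26.2 [ 427.6 -359.1  298.8] w 85.0 ff 0.0 F [0.  0.6 0.5] M [ 0.01  0.   -0.  ]
```

Run:
```python
from a import *
for n in ("collet","side"):
    o=pick(n,-180)
    if not 24<o["gripper_width"]<40: print("bad grip"); break
    z=place(n,-180); print(n,z)
    if z>62: break
    release(n)
import cv2
for c in("side","top"):
    p,d=robot.read_camera(c); np.save(f"pics/{c}3.npy",d); cv2.imwrite(f"pics/{c}3.png",p)
cv2.imwrite("pics/s3.png",cv2.resize(cv2.imread("pics/side3.png")[130:380,180:400],None,fx=2.4,fy=2.4))
```

```text
at t 28.9 [511.7  90.7 106. ] w 85.0 ff 0.0 F [0.4 0.1 0.3] M [ 0.02 -0.06 -0.03]
grip t 29.5 [511.4  90.8 105.5] w 29.5 ff 58.9 F [-0.2 -1.2  5.2] M [-0.12  0.15  0.  ]
lift20 t 30.0 [511.1  90.8 125.2] w 29.2 ff 59.3 F [ 0.   0.2 -2.3] M [0.02 0.05 0.01]
up t 30.9 [510.5  90.6 281.6] w 29.2 ff 59.3 F [-0.5  0.3 -2.2] M [-0.03  0.02  0.02]
over t 32.4 [ 485.6 -313.9  282.6] w 29.1 ff 59.3 F [ 1.2 -0.6 -1.7] M [ 0.04 -0.03  0.01]
low t 37.1 [ 485.2 -315.6  105.6] w 29.4 ff 59.8 F [-0.9 -1.1  3.8] M [ 0.15  0.21 -0.03]
collet 62
open t 37.7 [ 484.8 -315.3  105. ] w 85.4 ff 0.0 F [ 1.  -0.6 -0.3] M [ 0.02 -0.02 -0.  ]
clear t 38.9 [ 484.5 -315.   298.8] w 85.4 ff 0.0 F [-0.5 -0.1  0.1] M [-0.04  0.04 -0.01]
at t 41.2 [566.7 -16.5  97.1] w 85.3 ff 0.0 F [ 0.4 -0.2  0.2] M [-0.03  0.01 -0.03]
grip t 41.7 [566.3 -16.1  96.7] w 32.2 ff 59.1 F [-0.5 -0.2  5.5] M [ 0.    0.34 -0.02]
lift20 t 42.2 [566.1 -16.  116.3] w 32.2 ff 59.6 F [ 0.9  0.6 -2.2] M [-0.03  0.03  0.03]
up t 43.1 [565.4 -16.1 272.6] w 32.2 ff 59.6 F [-0.5 -0.2 -1.3] M [-0.01 -0.02 -0.01]
over t 44.1 [ 542.3 -269.4  273.3] w 32.0 ff 59.6 F [ 0.5 -0.4 -1.9] M [ 0.06 -0.09  0.02]
low t 48.9 [ 542.  -271.4   96.7] w 32.0 ff 59.9 F [-2.   1.7  5.5] M [0.22 0.44 0.05]
side 62
open t 49.4 [ 541.7 -271.1   96. ] w 85.5 ff 0.0 F [ 0.6 -0.8  0.5] M [0.02 0.01 0.01]
clear t 50.6 [ 541.3 -270.8  298.9] w 85.6 ff 0.0 F [-0.9  0.7 -0.5] M [ 0.01 -0.   -0.02]
```

View pics/s3.png

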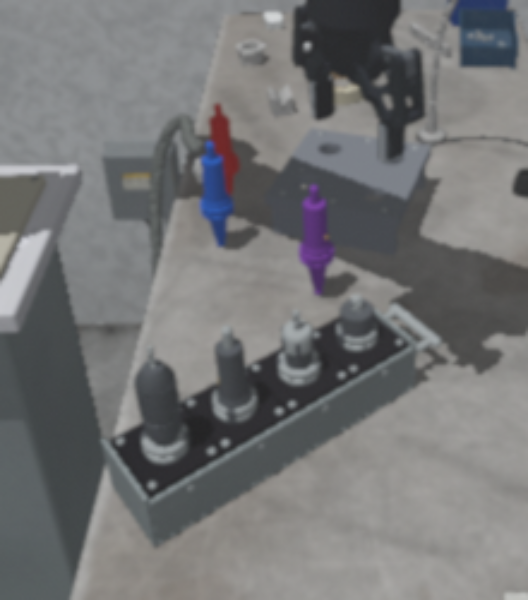

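All four holders stand upright and flush, side-lock to drill chuck from the handle outwards: (357,325), (298,365), (235,395) and (163,440). I'll check the heights in the depth picture, then hand in.

Run:
```python
from a import *
P=cloud("side",np.load("pics/side3.npy")).reshape(-1,3); ok=True
for n,top in (("side",114),("collet",136),("hydr",160),("drill",180)):
    s=SEAT[H[n][2]]; w=P[(np.hypot(*(P[:,:2]-s).T)<32)&(P[:,2]<230)]
    f=w[(np.hypot(*(w[:,:2]-s).T)<18)&(w[:,2]>66)&(w[:,2]<100)]
    hi=np.sort(w[:,2])[-3:]; print(n,hi.round(),"exp",top); ok&=hi[-1]<top+6
print(ok)
if ok: robot.wait(0.5); print(robot.close_job())
```

```text
side [116. 117. 117.] exp 114
collet [137. 138. 138.] exp 136
hydr [161. 162. 162.] exp 160
drill [180. 180. 181.] exp 180
True
the job is handed in; nothing more can be done
None
```

All four holders are seated upright and released in length order, with the side-lock next to the handle and the drill chuck at the far end. No bystander or look-alike was touched, and I handed the job in at about 51 s; no verdict came back.

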